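# Snap a stainless tube into the tilted welding fixture

### The arm

A 6-joint arm with a two-finger parallel gripper is mounted at the origin on the work surface. World frame = base frame: x ahead of the robot, y to its left, z up, the work surface at z = 0. Lengths are in mm, angles in rad, forces in N, time in s.
With the tool pointing down it reaches from about 300 to 850 mm from the base axis. Payload 4.2 kg.
Tool frame: the origin (TCP) lies at the very end of the fingers, on their centre line; the grasp point (between the pads) lies 19 mm behind it; z points along the fingers, y is the line along which they close (so a half turn about z gives the same grasp; the last joint's range is limited). The gripper opens to 91 mm and grips with 3 to 60 N. Pads are 32 mm wide; open, the fingers measure 118 mm over their backs; the gripper's body (76 mm by 178 mm) begins 60 mm behind the grasp point.
Start: joints at [-1.246, 0.32, 1.565, -0, 1.257, -0.02], TCP at [194.359, -541.173, 213.976] pointing down, gripper open.
Joint ranges: [-3.11, 3.11], [-0.84, 2.01], [0.21, 2.61], [-1.34, 4.49], [0.05, 2.63], [-2.56, 2.56]. Speed limits (rad/s): [2.57, 2.57, 3.14, 3.14, 3.14, 3.14].

### API

Orientations are given as a unit quaternion [x, y, z, w].
In Python, from bench import r, imaging gives the robot as it stands. The module is installed in compiled form; this text tells all that it offers. Calls block until the motion is done:
- r.goto(position, orientation): joint-space move of the TCP to a pose.
- r.line_to(position, frame=None, feed=150, until_force=None): straight line of the TCP; frame=None keeps the orientation; feed is the mean speed in mm/s. With until_force (N) it stops when the force on the tool has changed by that much, and returns True; else False.
- r.goto_joints(angles): joint-space move.
- r.command_gripper(opening, squeeze=None): opening from 0.0 (shut) to 1.0 (fully open); squeeze is the grip in N (None keeps the last); returns when the fingers have stopped.
- r.wait(seconds).
- r.solve_ik(position, orientation): joint angles nearest the present ones, or None.
- imaging.read_camera(name): name is "scene" or "side" or "wrist"; returns a dict with "pixels" (384x512x3 uint8, blue, green, red), "depth" (384x512 float32, mm along the optical axis (not along the pixel's ray), 0 where there is no reading), "mtx" (3x3 intrinsics, pixels), "extrinsics" (4x4, takes a point from world to camera coordinates). Camera axes: x right, y up, looking along -z (the intrinsics and any distortion apply to the point x, -y, -z); pixel columns grow to the right and rows downward; lengths in mm; the calibration is good to about 2 mm. A picture is of the moment at which its call begins.
A pose or a line that the arm cannot do raises r.MotionError and nothing moves.
- r.close_job(): hands the job in; it is judged then, once.
Readings, each from a call of its own:
- r.current_time_s(): time.
- r.current_qpos(): joint angles.
- r.current_joint_velocities(): joint speeds.
- r.current_joint_torque(): joint torques, N m.
- r.current_tool_pos(): TCP position.
- r.current_tcp_rot(): TCP orientation.
- r.current_force(): force on the tool from outside, world axes, zero at the start.
- r.current_torque(): the same for the moment, N m.
- r.current_gripper_width(): opening from 0.0 (shut) to 1.0 (fully open).
- r.current_grip_force(): force on a finger pad.
Only numpy, scipy, OpenCV 4.12 (cv2) and the standard library are available. Lean on these libraries where they do the work, as an engineer would, in place of code of your own. Each camera call takes 0.05 s, during which the arm holds its last target. There are 200 camera calls.

### The job

Take the long round stainless tube from the two V-blocks and load it into the tilted welding fixture: press it down into the mouths of both forks, past the sprung hinged jaw, until it lies fully home on the fork bottoms with the jaw sprung back over it and the tube sticking out about equally at both ends. Let go of it and leave the other loose pieces on the bench where they are.

Things in the scene. Friction and masses are not known exactly. Their poses are not given: they have to be found in the camera images.
- tube: round plain stainless tube with dark bores, 18 mm diameter, 180 mm long, about 0.15 kg. Origin at its middle, on its axis; its y axis runs along the tube (it may roll about it). It starts lying level in two V-blocks, its axis 40 mm above the bench
- rest: fixed dark steel plate 70 x 150 x 8 mm carrying two steel V-blocks at y = +-55 mm (each 18 mm long, 46 mm wide, about 43 mm high) in which the tube lies along y; the 92 mm between the V-blocks is free down to the plate. Origin under the plate's centre, z up; fixed to the bench, on the robot's left or right
- fixture: fixed green welding stand with a 150 x 150 x 12 mm dark foot; it carries a 120 x 140 x 8 mm dark steel cradle plate tilted 35 degrees, facing up and towards the robot, with two steel forks on it. Origin under the foot's centre, z up, -x towards the low edge of the cradle plate; fixed to the bench, on the other side from the rest
- seat (a point): where the tube's middle belongs: midway between the forks, on the axis of a seated tube, 30 mm off the cradle plate's face. z: the plate's normal, out of the fork mouths (35 degrees from vertical, leaning to the fixture's -x); press along -z. y: level, along the seated tube. x: up the slope
- cradle: the tilted plate with its two forks at y = +-55 mm, each 12 mm thick along y; axes as the seat's, origin 30 mm below it in the middle of the plate's face. Each fork: fixed prong on the low side (inner face x = -10.5 mm, flared tip at z = 57 mm), flat bottom at z = 21 mm, jaw arm on the high side. Mouth 30 mm wide at the top, 14.5 mm at the jaw's nose. Between the forks 98 mm is free
- torch_rest (a point): free end of the fixed torch rest, a bent 10 mm steel rod standing on the cradle plate. In the seat's frame (x, y, z in mm): it rises from the plate at (58, 60, -30) over (95, 75, 20) to (95, 75, 135), then runs along -y to this point (95, -15, 135), almost straight above the seat. It blocks an upright tool; a tool held along the seat's z axis has free room
- jaw (a joint): the sprung jaw: one yoke with an arm at each fork (inner face at x = +10.5 mm from the seat, arms reaching z = +30 mm), hinged on the axle. 0 = closed (spring holds it), grows as the arms swing up the slope, to 0.6 rad; the tube passes at about 0.12 rad, with a push of about 10 N along the seat's -z
- jaw_tip (a point): edge of the jaw's sloping nose, midway between the arms (in the empty gap): when closed at x = +4 mm, z = +12.5 mm from the seat, overhanging the seated tube. The tube's axis must come from z = +40 mm or more in the seat's frame
- block: bystander: loose dark steel block 50 x 30 x 25 mm, origin under its centre
- handle: bystander: loose flat steel handle 110 x 20 x 12 mm with a small stub at one end, lying on the bench, origin under its centre
- stub: bystander: loose round dark steel stub standing upright, 20 mm diameter, 45 mm high, origin under its centre
- hammer: bystander: loose hammer lying on the bench, 240 mm long, handle towards its -x
There are look-alikes about, which are no part of the job. Leave any yellow look-alike of the tube alone.

How it is judged (in metres and radians):
On the way:
1. the tube, over its seat, pushes the jaw open on its way in (value of joint jaw above 0.06 rad and contact force between tube and jaw above 0.5 N and z of tube in the frame of seat between 0.006 and 0.045 m and y of tube in the frame of seat between -0.04 and 0.04 m).
At the end, for the whole second after the job is handed in: the tube's middle is within 5 mm of the seat across the slope (x), 20 mm along the tube (y) and 4 mm in depth (z), the tube is within 0.06 rad of the seat's y axis, the jaw has sprung back (below 0.05 rad), and the tube is let go and at rest (below 0.02 m/s) (x of tube in the frame of seat between -0.005 and 0.005 m and y of tube in the frame of seat between -0.02 and 0.02 m and z of tube in the frame of seat between -0.004 and 0.004 m and angle between the y axis of tube and the y axis of seat, either way round below 0.06 rad and value of joint jaw below 0.05 rad and linear speed of tube below 0.02 m/s); the robot touches nothing.
It fails at once if the block is shifted by more than 20 mm (distance of block from where it was at the start of the episode above 0.02 m).
It fails at once if the handle is shifted by more than 20 mm (distance of handle from where it was at the start of the episode above 0.02 m).
It fails at once if the stub is shifted by more than 20 mm (distance of stub from where it was at the start of the episode above 0.02 m).
It fails at once if the hammer is shifted by more than 20 mm (distance of hammer from where it was at the start of the episode above 0.02 m).
It also fails if it takes over 48 s, if anything falls off the work surface, if the arm or the gripper's body presses on something with over 40 N, if the wrist force passes 120 N, or if a joint passes its speed limit or range.

## Working session

There is one attempt and no reset: what is moved stays moved. The work goes in short steps, each a Python script; the robot and the scene stay as the last script left them, time stands still between calls to the robot, and variables do not carry over. Pictures are saved under pics/ and viewed, at most 10 in all, crops included, and the job is handed in when it is done.

```bash
mkdir -p pics; cat > h.py <<'E'
import numpy as np, cv2
from bench import r, imaging
def cam(n,save=None):
    d=imaging.read_camera(n)
    d={k:np.array(v) for k,v in d.items()}
    if save: cv2.imwrite(save,d['pixels']); np.savez(save[:-4]+'.npz',**d)
    return d
def cloud(d):
    """world xyz per pixel from depth"""
    K=d['mtx'];E=d['extrinsics'];h,w=d['depth'].shape
    u,v=np.meshgrid(np.arange(w),np.arange(h));Z=d['depth'].astype(float)
    P=np.stack([(u-K[0,2])/K[0,0]*Z,-(v-K[1,2])/K[1,1]*Z,-Z],-1)
    W=(P-E[:3,3])@E[:3,:3]
    W[Z==0]=np.nan
    return W
def ray(d,u,v):
    K=d['mtx'];E=d['extrinsics']
    q=np.array([(u-K[0,2])/K[0,0],-(v-K[1,2])/K[1,1],-1.])@E[:3,:3]
    return -E[:3,:3].T@E[:3,3],q
def onplane(d,u,v,z):
    o,q=ray(d,u,v);return o+q*(z-o[2])/q[2]
def proj(d,p):
    c=d['extrinsics'][:3,:3]@np.asarray(p,float)+d['extrinsics'][:3,3]
    K=d['mtx'];return K[0,0]*c[0]/-c[2]+K[0,2],K[1,1]*-c[1]/-c[2]+K[1,2]
E
python3 - <<'E'
from h import *
for n in('scene','side','wrist'):
    d=cam(n,f'pics/{n}0.png');print(n,d['mtx'].round(1).tolist(),d['extrinsics'].round(3).tolist(),(d['depth']>0).mean())
E
```

```text
scene [[459.6, 0.0, 253.3], [0.0, 459.6, 184.9], [0.0, 0.0, 1.0]] [[-0.315, 0.949, -0.013, 230.507], [-0.699, -0.222, 0.68, 255.194], [0.642, 0.223, 0.733, -1508.009], [0.0, 0.0, 0.0, 1.0]] 0.9962107340494791
side [[372.1, 0.0, 260.0], [0.0, 372.1, 193.4], [0.0, 0.0, 1.0]] [[0.998, -0.07, -0.007, -567.327], [0.042, 0.512, 0.858, -156.564], [-0.056, -0.856, 0.514, -1145.684], [0.0, 0.0, 0.0, 1.0]] 0.9960988362630209
wrist [[284.7, 0.0, 251.5], [0.0, 284.7, 191.0], [0.0, 0.0, 1.0]] [[0.339, -0.941, -0.001, -574.101], [0.901, 0.325, -0.288, 32.499], [0.271, 0.097, 0.958, -390.782], [0.0, 0.0, 0.0, 1.0]] 0.9963022867838541
```

View pics/scene0.png

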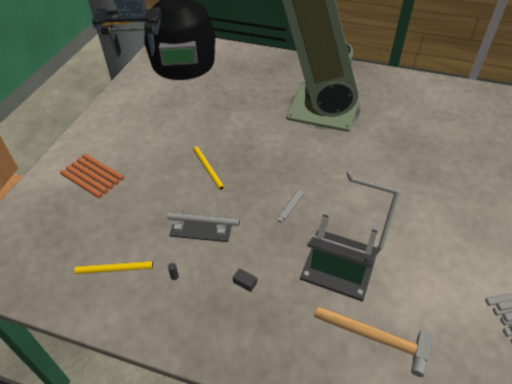

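View pics/side0.png

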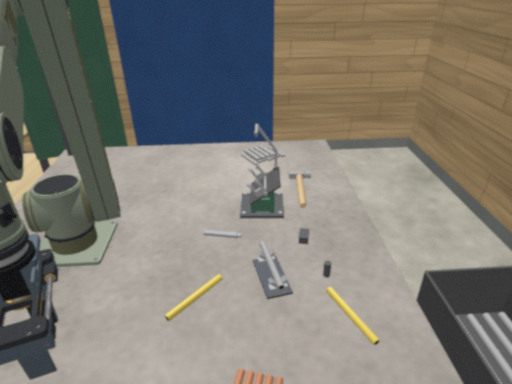

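Scene view: the steel tube lies in its V-blocks from (168,216) to (238,221). The fixture is at about (340,260), with the torch rest at (350,177)-(397,192).

Things that could be mistaken for the tube:
- yellow tubes at (208,167) and (114,267)
- copper rods at (92,175)
- grey stock at (503,312)
- flat handle at (290,206)

I choose the grey tube on the V-blocks. Next is a close crop and depth measurements.

```bash
python3 - <<'E'
from h import *
S=dict(np.load('pics/scene0.npz'));D=dict(np.load('pics/side0.npz'))
a=cv2.resize(S['pixels'][165:305,150:410],None,fx=3,fy=3,interpolation=cv2.INTER_CUBIC)[:, :780]
b=cv2.resize(D['pixels'][120:300,190:320],None,fx=3.3,fy=3.3,interpolation=cv2.INTER_CUBIC)
cv2.imwrite('pics/c1.png',a);cv2.imwrite('pics/c2.png',b)
for n,d in(('scene',S),('side',D)):
    W=cloud(d);z=W[...,2]
    print(n,'bench z',[np.nanmedian(z[v-3:v+4,u-3:u+4]).round(1) for u,v in ([(250,130),(270,300),(120,230)] if n=='scene' else [(200,260),(320,240),(230,330)])])
W=cloud(S)
# fixture region & rest region stats
for nm,(u0,u1,v0,v1) in dict(rest=(160,245,208,245),fix=(295,405,170,300)).items():
    P=W[v0:v1,u0:u1].reshape(-1,3);P=P[P[:,2]>4]
    print(nm,len(P),P.min(0).round(),P.max(0).round(),np.histogram(P[:,2],bins=np.arange(0,330,10))[0])
P=W[205:245,160:245].reshape(-1,3);T=P[P[:,2]>44]
c=T.mean(0);u,s,vt=np.linalg.svd(T-c);print('tube',len(T),c,vt[0],s, np.ptp((T-c)@vt[0]),T[:,2].max())
W2=cloud(D);m=(np.linalg.norm(W2[...,:2]-c[:2],axis=-1)<120)&(W2[...,2]>44)
T=W2[m];c=T.mean(0);u,s,vt=np.linalg.svd(T-c);print('tube side',len(T),c,vt[0],s,np.ptp((T-c)@vt[0]),T[:,2].max())
E
```

```text
scene bench z [np.float64(2.4), np.float64(1.2), np.float64(0.9)]
side bench z [np.float64(1.0), np.float64(1.3), np.float64(0.8)]
rest 1702 [ 496. -312.    4.] [659. -68.  55.] [637 331  83  62 457 132   0   0   0   0   0   0   0   0   0   0   0   0
   0   0   0   0   0   0   0   0   0   0   0   0   0   0]
fix 5960 [223. -12.   4.] [700. 321. 292.] [1499 1228  141  136  127  158  246  250  260  203  231  241  466   79
   48   19   13   18   26   32   31   33   33   29   33   34   33  160
  141   12    0    0]
tube 465 [ 584.94964465 -179.84423357   48.40279837] [ 0.18986544 -0.98180754 -0.00225052] [1147.32817521  170.81456009   50.73446243] 180.56546256859258 54.607928342252386
tube side 317 [ 584.89202799 -189.78767749   47.92785972] [ 2.04097326e-01 -9.78950564e-01 -2.73248402e-04] [944.05164123 134.7596262   33.3619993 ] 182.4249687119853 52.19613354589027
```

View pics/c1.png

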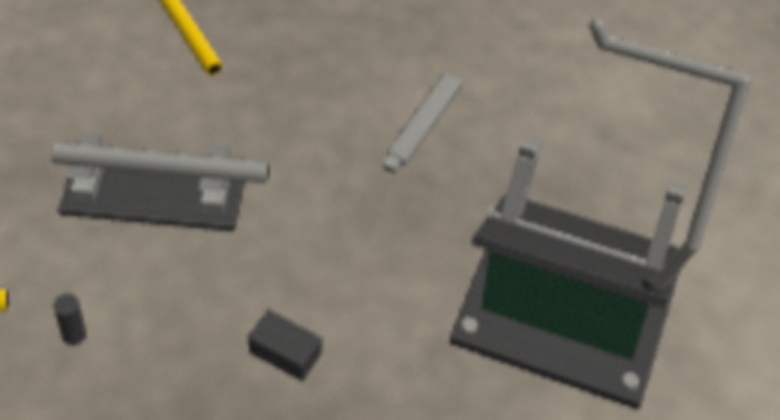

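View pics/c2.png

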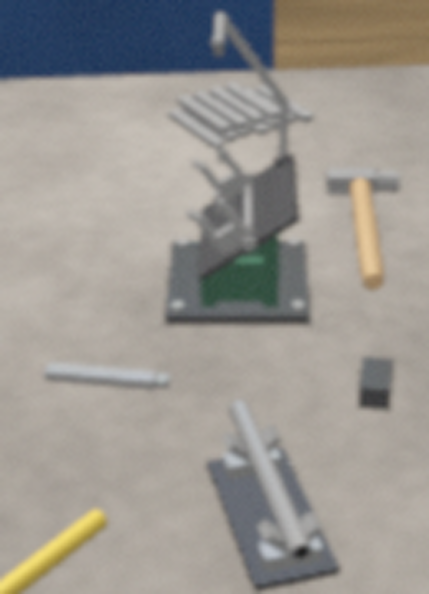

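The crops show a plain grey tube with a dark bore in its V-blocks, so the choice holds. The fixture's prongs are at crop (520,180) and (665,225), and the bent torch rod is on the right. Next I'll get close wrist views of the tube and the fixture.

```bash
cat >> h.py <<'E'
from scipy.spatial.transform import Rotation as Rn
def quat(z,y):
    """tool z axis, tool y axis (closing) -> quaternion"""
    z=np.array(z,float);z/=np.linalg.norm(z);y=np.array(y,float);y-=z*(y@z);y/=np.linalg.norm(y)
    return Rn.from_matrix(np.c_[np.cross(y,z),y,z]).as_quat()
E
python3 - <<'E'
from h import *
R=Rn.from_quat(r.current_tcp_rot()).as_matrix();print('tool axes cols',R.round(3).tolist())
w=dict(np.load('pics/wrist0.npz'));E=w['extrinsics'];c=-E[:3,:3].T@E[:3,3]
print('cam in tool',R.T@(c-r.current_tool_pos()),'view dir',R.T@-E[2,:3])
# coarse fixture: foot pixels (z~12) in scene and side by cloud, xy near
for n in('scene','side'):
    W=cloud(dict(np.load(f'pics/{n}0.npz')));P=W.reshape(-1,3)
    m=(P[:,0]>480)&(P[:,0]<760)&(P[:,1]>40)&(P[:,1]<290)&(abs(P[:,2]-13)<4);Q=P[m]
    print(n,m.sum(),cv2.minAreaRect(Q[:,:2].astype(np.float32)),np.percentile(Q[:,:2],[2,98],axis=0).round())
    m=(P[:,0]>450)&(P[:,0]<780)&(P[:,1]>20)&(P[:,1]<310)&(P[:,2]>200);Q=P[m]; print('high',m.sum(),Q.mean(0).round() if m.any() else 0, Q[Q[:,2]>262][:, :].min(0), Q[Q[:,2]>262].max(0))
for zz in ((0,0,-1),):
  for s in(1,-1):
    y=s*np.array([.98,.2,0]);print(s,r.solve_ik([585,-188,230],quat(zz,y)))
E
```

```text
tool axes cols [[0.941, 0.338, -0.0], [0.338, -0.941, 0.001], [0.0, -0.001, -1.0]]
cam in tool [  81.93610715   -0.46502462 -169.73574035] view dir [-2.88078861e-01  6.99629346e-04  9.57606433e-01]
scene 1210 ((661.5829467773438, 179.48004150390625), (221.74745178222656, 177.49526977539062), 11.654662132263184) [[575.  91.]
 [749. 256.]]
high 539 [588. 214. 261.] [562.09104164 142.1778703  262.04125814] [592.18315045 246.84494034 292.16604866]
side 569 ((621.6651000976562, 165.52346801757812), (159.21047973632812, 231.179443359375), 89.05918884277344) [[510.  89.]
 [723. 235.]]
high 113 [592. 218. 251.] [562.29944647 140.75250779 263.09358174] [587.48009353 245.27652034 291.64044452]
1 [-3.29659463e-01  3.73506217e-01  1.44239588e+00 -4.44089210e-16
  1.32569056e+00 -5.30976572e-01]
-1 None
```

```bash
python3 - <<'E'
from h import *
ys=np.array([.22,.975,0]);ys/=np.linalg.norm(ys);h=np.array([ys[1],-ys[0],0]);k=np.array([0,0,1.])
seat=np.array([570,160,121.])
for tilt in(35,45):
  a=np.deg2rad(tilt);n=-np.sin(a)*h+np.cos(a)*k;x=np.cos(a)*h+np.sin(a)*k
  for s in(1,-1):
    for dz in(-10,45,150,220): 
        q=r.solve_ik(seat+dz*n,quat(-n,s*x));print(tilt,s,dz,None if q is None else np.round(q,2))
r.goto([585,-188,230],quat((0,0,-1),(.98,.2,0)))
cam('wrist','pics/w1.png'); print(r.current_tool_pos())
r.line_to([545,-230,230]); cam('wrist','pics/w2.png')
print(r.current_time_s())
a=cv2.imread('pics/w1.png');b=cv2.imread('pics/w2.png');cv2.imwrite('pics/w12.png',cv2.resize(np.vstack([a,b]),None,fx=.78,fy=.78))
E
```

```text
35 1 -10 [ 0.45  0.29  2.09 -0.98  0.44  1.51]
35 1 45 [ 0.5   0.19  2.08 -0.83  0.54  1.38]
35 1 150 [ 0.61  0.02  2.03 -0.65  0.77  1.23]
35 1 220 [ 0.69 -0.07  1.96 -0.6   0.94  1.2 ]
35 -1 -10 [ 0.45  0.29  2.09 -0.98  0.44 -1.63]
35 -1 45 [ 0.5   0.19  2.08 -0.83  0.54 -1.76]
35 -1 150 [ 0.61  0.02  2.03 -0.65  0.77 -1.91]
35 -1 220 [ 0.69 -0.07  1.96 -0.6   0.94 -1.94]
45 1 -10 None
45 1 45 None
45 1 150 [ 0.75  0.02  2.19 -1.05  0.74  1.72]
45 1 220 [ 0.89 -0.08  2.14 -0.92  0.92  1.63]
45 -1 -10 None
45 -1 45 None
45 -1 150 [ 0.75  0.02  2.19 -1.05  0.74 -1.42]
45 -1 220 [ 0.89 -0.08  2.14 -0.92  0.92 -1.51]
[ 584.53846392 -189.06741236  229.98649491]
2.6917
```

View pics/w12.png

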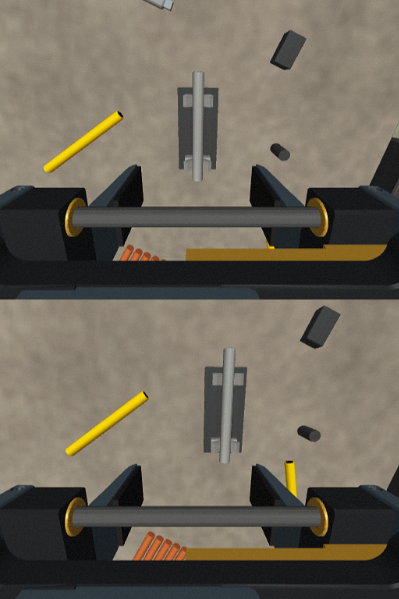

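w1 shows the tube upright at about (197,72)-(197,181) in the picture. w2 shows it at (230,348)-(224,463). Now I'll compute the tube pose and take two fixture views.

```bash
python3 - <<'E'
from h import *
dirs=[]
W=[dict(np.load(f'pics/w{i}.npz')) for i in(1,2)]
ends=[]
for d in W:
    P=cloud(d);m=((P[...,2]>41)&(P[...,2]<60)&(np.linalg.norm(P[...,:2]-[585,-190],axis=-1)<125))
    n,l,st,_=cv2.connectedComponentsWithStats(m.astype(np.uint8));i=1+st[1:,4].argmax()
    T=P[l==i];c=T.mean(0);vt=np.linalg.svd(T-c)[2];v=vt[0]*np.sign(-vt[0][1])
    t=(T-c)@v;mid=c+v*(t.max()+t.min())/2
    v_,u_=np.nonzero(l==i);rr=cv2.minAreaRect(np.c_[u_,v_].astype(np.float32))
    bx=cv2.boxPoints(rr);o=bx[np.argsort(bx[:,1])];e=[o[:2].mean(0),o[2:].mean(0)];ends.append(e)
    print('depth mid',mid,'dir',v,'len',np.ptp(t),'top',np.percentile(T[:,2],98),'pix ends',e)
for k in(0,1):  # two-view triangulation of ends
    A=[];B=[]
    for d,e in zip(W,ends):
        o,q=ray(d,*e[k]);q/=np.linalg.norm(q);M=np.eye(3)-np.outer(q,q);A.append(M);B.append(M@o)
    print('tri end',k,np.linalg.solve(sum(A),sum(B)))
r.goto([450,0,300],quat((0,0,-1),(1,0,0)))
ys=np.array([.22,.975,0]);ys/=np.linalg.norm(ys);h=np.array([ys[1],-ys[0],0]);k=np.array([0,0,1.])
a=np.deg2rad(35);n=-np.sin(a)*h+np.cos(a)*k;x=np.cos(a)*h+np.sin(a)*k;seat=np.array([570,160,121.])
r.goto(seat+200*n,quat(-n,-x));cam('wrist','pics/f1.png')
r.line_to(seat+170*n-40*ys-35*x);cam('wrist','pics/f2.png')
print(r.current_time_s())
a=cv2.imread('pics/f1.png');b=cv2.imread('pics/f2.png');cv2.imwrite('pics/f12.png',cv2.resize(np.vstack([a,b]),None,fx=.78,fy=.78))
E
```

```text
depth mid [ 585.07134267 -180.26782323   46.03074038] dir [ 1.94919268e-01 -9.80819287e-01  6.55323172e-05] len 179.67546756328642 top 48.69125821510671 pix ends [array([253.5,  91. ], dtype=float32), array([253.5, 231. ], dtype=float32)]
depth mid [ 584.51757524 -180.55012579   46.06636328] dir [ 1.93862039e-01 -9.81028689e-01  4.69412000e-04] len 180.20381561546014 top 48.76584664009546 pix ends [array([294.18457 ,  60.809235], dtype=float32), array([286.77307, 209.03867], dtype=float32)]
tri end 0 [567.30913902 -92.18326292  44.49507909]
tri end 1 [ 604.99252438 -275.72039988   27.9704388 ]
6.0333
```

View pics/f12.png

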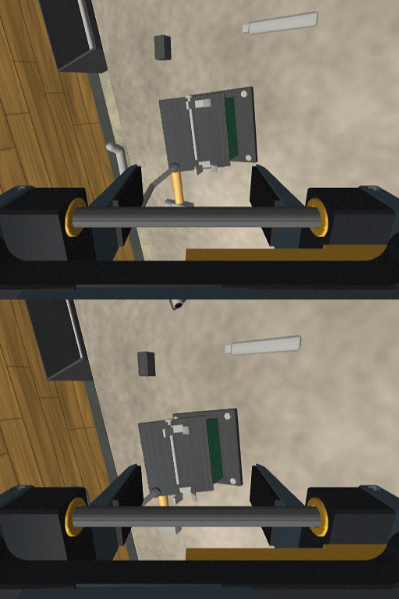

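f1 shows the tilted cradle at picture (160-225, 95-170) with a light axle bar at (195,100-165), and the torch rod at (115,150)-(170,168). I'll fit the plate plane and outline from the depth, then check heights in the seat frame.

```bash
cat > fit.py <<'E'
from h import *
def fit(n0=None):
    ys=np.array([.22,.975,0]);ys/=np.linalg.norm(ys);h=np.array([ys[1],-ys[0],0])
    a=np.deg2rad(35);n=-np.sin(a)*h+np.cos(a)*np.array([0,0,1]);x=np.cross(ys,n);seat=np.array([570,160,121.])
    return seat,np.c_[x,ys,n]
E
python3 - <<'E'
from fit import *
seat,F=fit()
V={k:dict(np.load(f'pics/{k}.npz')) for k in('f1','f2','scene0','side0')}
for name,d in V.items():
    W=cloud(d).reshape(-1,3);s,G=seat.copy(),F.copy()
    for it in range(4):
        L=(W-s)@G
        m=(abs(L[:,0])<75)&(abs(L[:,1])<85)&(abs(L[:,2]+30)<(15,8,4,3)[it]);Q=W[m]
        if len(Q)<100: break
        c=Q.mean(0);n=np.linalg.svd(Q-c,full_matrices=False)[2][2];n*=np.sign(n[2])
        h=-n*[1,1,0];tilt=np.degrees(np.arctan2(np.linalg.norm(h),n[2]));
        # plane-based axes from G's yaw; rect from outline
        x=np.cross(G[:,1],n);x/=np.linalg.norm(x);y=np.cross(n,x)
        q=(Q-c)@np.c_[x,y]
        (cx,cy),(w,hh),ang=cv2.minAreaRect(q.astype(np.float32))
        ang=(ang+45)%90-45
        lo,hi=np.percentile(q,[.3,99.7],axis=0)
        ctr=c+x*(lo[0]+hi[0])/2+y*(lo[1]+hi[1])/2
        s=ctr+30*n
    print(name,m.sum(),'tilt',tilt.round(2),'yaw from normal',np.degrees(np.arctan2(n[1],-n[0])).round(2),'rect ang',round(ang,2),(round(w,1),round(hh,1)),'ext',(hi-lo).round(1),'seat',s.round(1))
    # rod
    L=(W-seat)@F;m=(abs(L[:,0]-95)<25)&(L[:,1]>-30)&(L[:,1]<68)&(abs(L[:,2]-135)<25);Q=W[m]
    if m.sum()>30:
        c=Q.mean(0);v=np.linalg.svd(Q-c,full_matrices=False)[2][0];v*=np.sign(v[1]);print('  rod',m.sum(),v.round(3),'ymin',L[m][:,1].min().round(1),'x,z mean',L[m].mean(0).round(1))
# merged height map views in seat frame (f1,f2)
img=[]
for k in('f1','f2'):
    d=V[k];W=cloud(d);L=(W-seat)@F;m=(abs(L[...,0])<110)&(abs(L[...,1])<110)&(L[...,2]>-45)&(L[...,2]<60)
    v,u=np.nonzero(m)
    v0,v1,u0,u1=v.min(),v.max(),u.min(),u.max()
    img.append(cv2.resize(d['pixels'][v0:v1,u0:u1],(390,390),interpolation=cv2.INTER_CUBIC));print(k,u0,u1,v0,v1)
cv2.imwrite('pics/fc.png',np.hstack(img))
E
```

```text
f1 4060 tilt 34.97 yaw from normal 6.63 rect ang 6.53 (121.8, 130.7) ext [124.9 115.8] seat [576.2 156.5 113.6]
  rod 516 [ 0.129  0.946 -0.298] ymin -20.0 x,z mean [ 87.6  -2.6 131.3]
f2 4297 tilt 35.01 yaw from normal 6.74 rect ang 6.69 (121.7, 131.6) ext [125.8 116.3] seat [575.6 156.9 113.2]
  rod 92 [ 0.019  0.883 -0.47 ] ymin -20.0 x,z mean [ 85.3  -6.2 127.7]
scene0 686 tilt 34.34 yaw from normal 8.65 rect ang 19.25 (137.3, 126.6) ext [124.5 142.5] seat [577.5 170.9 118.1]
  rod 245 [ 0.087  0.994 -0.064] ymin -18.0 x,z mean [ 88.7  24.2 132.5]
side0 243 tilt 34.58 yaw from normal 9.37 rect ang 5.49 (119.0, 132.1) ext [121.9 134.3] seat [576.3 170.2 117.8]
  rod 35 [ 0.095  0.994 -0.051] ymin -20.5 x,z mean [ 88.4  16.2 133.6]
f1 185 296 118 250
f2 177 275 148 264
```

View pics/fc.png

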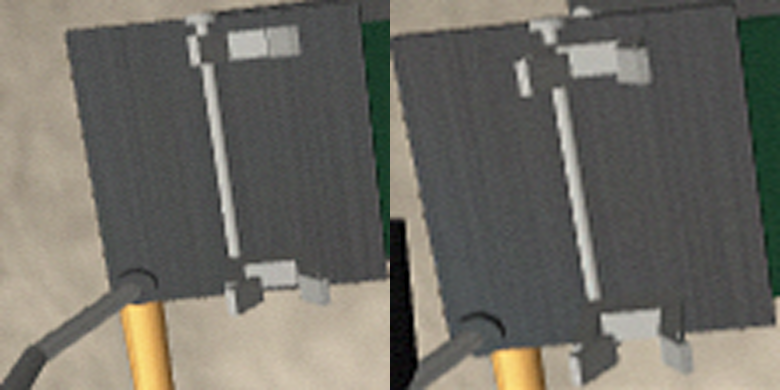

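```bash
python3 - <<'E'
from fit import *
seat0,_=fit();V={k:dict(np.load(f'pics/{k}.npz')) for k in('f1','f2','scene0','side0')}
yaw=np.radians(6.7);a=np.radians(35)
h=np.array([np.cos(yaw),-np.sin(yaw),0]);n=-np.sin(a)*h+np.array([0,0,np.cos(a)]);y=np.array([np.sin(yaw),np.cos(yaw),0]);x=np.cross(y,n);F=np.c_[x,y,n]
seat=np.array([576,163,115.])
def edge(v):return np.percentile(v,[1,99]).round(1)
for name,d in V.items():
    L=(cloud(d).reshape(-1,3)-seat)@F
    m=(abs(L[:,0])<85)&(abs(L[:,1])<90)&(abs(L[:,2]+30)<12)
    z=np.median(L[m][:,2]);p=L[m&(abs(L[:,2]-z)<3)]
    print(name,len(p),'plate z',z.round(1))
    print('  x edges',[edge(p[abs(p[:,1]-c)<10][:,0]) for c in(-40,0,40) if (abs(p[:,1]-c)<10).sum()>20])
    print('  y edges',[edge(p[abs(p[:,0]-c)<8][:,1]) for c in(-45,-30,35,50) if (abs(p[:,0]-c)<8).sum()>20])
    for lab,c in(('axle gap',(abs(L[:,1])<35)&(abs(L[:,0])<50)&(L[:,2]>z+5)&(L[:,2]<60)),
                 ('fork -y',(L[:,1]<-38)&(L[:,1]>-80)&(abs(L[:,0])<45)&(L[:,2]>z+6)&(L[:,2]<45)),
                 ('fork +y',(L[:,1]>38)&(L[:,1]<80)&(abs(L[:,0])<45)&(L[:,2]>z+6)&(L[:,2]<45)),
                 ('rod',(L[:,1]>-40)&(L[:,1]<60)&(abs(L[:,0]-95)<25)&(abs(L[:,2]-135)<25))):
        q=L[c]
        if len(q)>10: print('  ',lab,len(q),'p2',np.percentile(q,2,axis=0).round(1),'med',np.median(q,axis=0).round(1),'p98',np.percentile(q,98,axis=0).round(1))
E
```

```text
f1 6800 plate z -31.7
  x edges [array([-56.3,  60.9]), array([-57.6,  59.9]), array([-58.8,  58.4])]
  y edges [array([-65.8,  70.7]), array([-65.5,  66.5]), array([-63.3,  73.4]), array([-63. ,  57.8])]
   fork -y 304 p2 [-27.4 -58.3 -13.3] med [ -8.7 -51.9  16.4] p98 [ 10.  -45.9  27.7]
   fork +y 453 p2 [-30.2  51.5 -25.2] med [-7.4 55.3  1.3] p98 [43.3 68.2 29.6]
   rod 516 p2 [ 81.1 -22.  133.2] med [ 86.   -7.1 138.3] p98 [ 93.9  14.1 147.6]
f2 7139 plate z -31.7
  x edges [array([-56.5,  61.2]), array([-57.5,  59.8]), array([-58.7,  58.4])]
  y edges [array([-65.7,  70.7]), array([-65.2,  69.9]), array([-63.5,  73.1]), array([-63.1,  58.8])]
   fork -y 399 p2 [-27.4 -58.3 -23.6] med [ -4.  -53.2  14. ] p98 [  9.5 -46.   27.4]
   fork +y 572 p2 [-29.9  51.5 -25. ] med [-6.2 54.7 -2.2] p98 [43.5 68.4 29.5]
   rod 92 p2 [ 80.9 -23.  131.2] med [ 81.6  -7.8 135. ] p98 [ 92.2   2.9 144.7]
scene0 1022 plate z -28.0
  x edges [array([-56. ,  64.8]), array([-56.2,  62.9]), array([-58.1,  61.9])]
  y edges [array([-48.3,  69.3]), array([-64.5,  67.3]), array([-61.8,  55.9]), array([-62.1,  74.4])]
   fork -y 176 p2 [-26.9 -56.8 -20.3] med [  8.3 -49.4   6.1] p98 [ 13.4 -45.1  30.3]
   fork +y 164 p2 [-28.6  53.  -21.3] med [ 5.2 58.9  8.8] p98 [ 9.9 64.8 32.8]
   rod 229 p2 [ 85.  -20.2 132.9] med [ 89.4  17.4 139. ] p98 [ 95.9  58.1 149.2]
side0 438 plate z -28.4
  x edges [array([-55.8,  61. ]), array([-56.8,  61. ]), array([-52.8,  59.2])]
  y edges [array([-63.4,  69.4]), array([-64.3,  47.7]), array([-64.7,  73. ]), array([-65.6,  64.6])]
   fork -y 126 p2 [-26.  -59.1 -22.2] med [ -5.5 -55.1  -2.5] p98 [ 10.5 -43.4  28.7]
   fork +y 117 p2 [-28.6  50.4 -21.4] med [-6.5 54.8 -5.6] p98 [42.2 71.2 28.6]
   rod 34 p2 [ 84.1 -22.8 133.6] med [ 88.9  12.7 140.7] p98 [ 95.1  58.  149. ]
```

```bash
cat > fit.py <<'E'
from h import *
def frame(seat=(576,163,115),yaw=8.8):
    w=np.radians(yaw);a=np.radians(35)
    h=np.array([np.cos(w),-np.sin(w),0]);n=-np.sin(a)*h+np.array([0,0,np.cos(a)]);y=np.array([np.sin(w),np.cos(w),0])
    return np.array(seat,float),np.c_[np.cross(y,n),y,n]
E
python3 - <<'E'
from fit import *
s,F=frame();s=s+3*F[:,1]
col=dict(f1=(255,0,0),f2=(255,150,0),scene0=(0,0,255),side0=(0,150,0))
img=np.full((560,800,3),255,np.uint8);S=6
for j,sg in enumerate((-1,1)):
    P=lambda x,z:(int(200+400*j+S*x),int(300-S*z))
    for nme,c in col.items():
        d=dict(np.load(f'pics/{nme}.npz'));L=(cloud(d).reshape(-1,3)-s)@F
        q=L[(abs(L[:,1]-sg*55)<8)&(abs(L[:,0])<32)&(abs(L[:,2])<45)]
        for p in q: cv2.circle(img,P(p[0],p[2]),2,c,-1)
        g=L[(abs(L[:,1])<40)&(abs(L[:,2]+30)<12)&(abs(L[:,0])<55)]
        if j==0: print(nme,'plate z',np.median(g[:,2]),'axle x',[ (b,round(float(np.percentile(g[abs(g[:,0]-b)<2][:,2],90)),1)) for b in range(0,32,4)])
    for a,b in(((-10.5,-9),(-10.5,20)),((-10.5,-9),(10.5,-9)),((10.5,-9),(10.5,30)),((10.5,5),(4,12.5)),((4,12.5),(10.5,30)),((-32,-30),(32,-30))): cv2.line(img,P(*a),P(*b),(0,0,0),1)
    cv2.circle(img,P(0,0),54,(120,120,120),1)
cv2.imwrite('pics/prof.png',img)
E
```

```text
f1 plate z -31.616465886019988 axle x [(0, -29.1), (4, -27.6), (8, -29.0), (12, -30.0), (16, -30.1), (20, -29.9), (24, -30.0), (28, -30.0)]
f2 plate z -31.615447423526586 axle x [(0, -29.2), (4, -27.4), (8, -28.9), (12, -30.2), (16, -30.2), (20, -30.1), (24, -29.9), (28, -30.2)]
scene0 plate z -27.70237258643252 axle x [(0, -23.9), (4, -24.5), (8, -24.5), (12, -25.9), (16, -26.6), (20, -26.3), (24, -26.5), (28, -26.5)]
side0 plate z -28.09306852028772 axle x [(0, -27.9), (4, -23.7), (8, -25.5), (12, -26.7), (16, -27.5), (20, -27.5), (24, -26.1), (28, -26.7)]
```

View pics/prof.png

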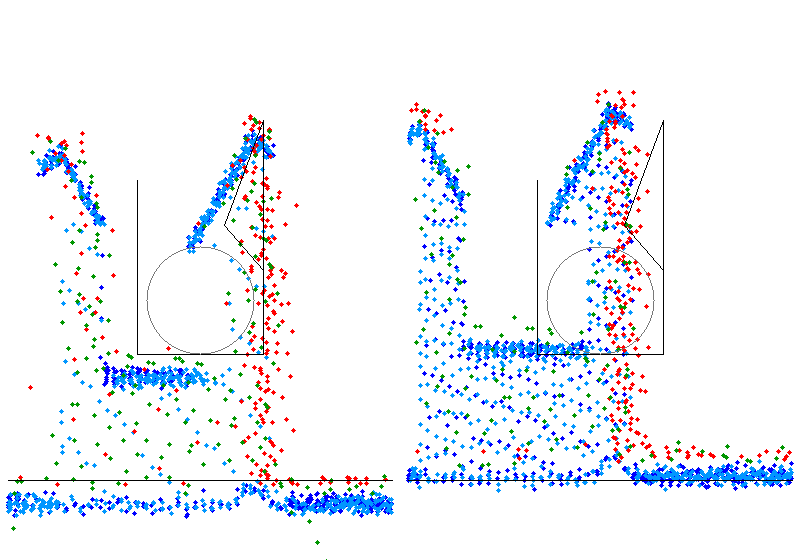

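The profile plot shows both forks clearly: bottoms, prongs and jaw noses. Both forks sit about 9 mm to -x of my guess. The x and z differences between the two agree on a yaw of 4.7 deg, and the axle is low at the plate. I'll refine the frame numerically and pick up the tube.

```bash
python3 - <<'E'
from fit import *
s0,F0=frame();s=s0+3*F0[:,1]-9.3*F0[:,0]-0.8*F0[:,2];_,F=frame(yaw=4.7)
for nme in('f1','f2','scene0','side0'):
    L=(cloud(dict(np.load(f'pics/{nme}.npz'))).reshape(-1,3)-s)@F;o=[]
    for sg in(-1,1):
        q=L[(abs(L[:,1]-sg*55)<14)&(abs(L[:,0])<35)&(L[:,2]>-20)&(L[:,2]<45)]
        pr=q[(q[:,0]<-6)&(q[:,2]>14)];b=q[(abs(q[:,0])<6)&(abs(q[:,2]+9)<5)];a=q[(q[:,0]>-2)&(q[:,2]>8)&(q[:,0]<14)]
        o+=[np.r_[len(pr),np.percentile(pr[:,0],98),np.percentile(pr[:,1],[3,97]),len(b),np.median(b[:,2]) if len(b) else 0,a[:,0].min() if len(a) else 0,np.percentile(a[:,2],97) if len(a) else 0].round(1)]
    print(nme,*o,sep='\n  ')
print('seat',s)
r.goto([450,0,320],quat((0,0,-1),(1,0,0)))
t=np.array([.981,.194,0]);q=quat((0,0,-1),t)
r.command_gripper(1.0,55)
r.goto([584.8,-180.4,130],q)
print(r.line_to([584.8,-180.4,27],feed=100,until_force=8))
print(r.current_tool_pos());r.command_gripper(0.0,55)
print('width',r.current_gripper_width()*91,r.current_grip_force(),r.current_time_s(),r.current_force())
r.line_to([584.8,-180.4,230]);print('width',r.current_gripper_width()*91,r.current_force())
cam('side','pics/s1.png')
E
```

```text
f1
  [ 86.  -10.3 -60.5 -49.3  70.   -9.8   4.4  28.2]
  [ 82.  -10.7  48.9  60.4  68.   -9.8   4.1  29.1]
f2
  [ 89.  -10.3 -60.8 -49.4  87.  -10.    4.5  28.4]
  [ 84.  -10.6  48.7  60.7  80.   -9.8   3.9  28.4]
scene0
  [ 22.   -9.3 -59.8 -48.7   3.   -8.8   6.3  30.7]
  [ 16.  -12.5  49.6  60.5   0.    0.    8.4  33.1]
side0
  [ 15.  -11.1 -62.1 -49.2  13.   -7.6   6.6  29.5]
  [14.  -8.9 48.4 61.4 12.  -7.8  6.6 27.2]
seat [569.38398064 167.05994943 109.01041751]
False
[ 585.37620623 -180.55200968   27.7197916 ]
width 16.79151507565276 54.99957203865051 11.325 [ 1.22822984 -1.0435062  -0.65261095]
width 17.00903523907517 [ 0.18058098 -0.66814377 -0.47114671]
```

```bash
cat >> fit.py <<'E'
SEAT=np.array([569.38,167.06,109.01]);F=frame(yaw=4.7)[1];X,Y,N=F.T
def tool(tilt=3):
    R=Rn.from_rotvec(-np.radians(tilt)*Y);return R.apply(N),R.apply(X)   # lean N towards -X
N2,X2=tool(3)
def tcp(H,dx=0,dy=0):return SEAT+H*N+dx*X+dy*Y-12.3*N2
Q=quat(-N2,-X2)
E
python3 - <<'E'
from fit import *
print('lean',N2@X)
for H in(-2,48,150):print(H,np.round(r.solve_ik(tcp(H),Q),2))
r.goto([450,0,320],quat((0,0,-1),(1,0,0)))
r.goto(tcp(150),Q)
print('f150',r.current_force(),r.current_torque())
r.line_to(tcp(46),feed=100)
print('f46',r.current_force(),r.current_torque(),r.current_gripper_width()*91,r.current_time_s())
print(F.T@(r.current_tool_pos()-tcp(0)))
w=cam('wrist','pics/p1.png');d=cam('side','pics/p1s.png')
a=cv2.resize(d['pixels'][110:230,200:320],(390,390),interpolation=cv2.INTER_CUBIC)
cv2.imwrite('pics/p1c.png',np.hstack([cv2.resize(w['pixels'],(400,300)),np.vstack([a])[:300]]))
# tube in side view, seat frame
L=(cloud(d).reshape(-1,3)-SEAT)@F
q=L[(abs(L[:,0])<14)&(abs(L[:,1])<110)&(abs(L[:,2]-46)<14)]
for lo,hi in((-100,-30),(30,100)):
    p=q[(q[:,1]>lo)&(q[:,1]<hi)];print(len(p),p.mean(0).round(1) if len(p) else'',p[:,1].min() if len(p) else'',p[:,1].max() if len(p) else '')
E
```

```text
lean -0.05233595624294388Traceback (most recent call last):
  File "<stdin>", line 3, in <module>
    return _wrapfunc(a, 'round', decimals=decimals, out=out)
    return _wrapit(obj, method, *args, **kwds)
    result = getattr(arr, method)(*args, **kwds)
TypeError: unsupported operand type(s) for *: 'NoneType' and 'float'
```

```bash
python3 - <<'E'
from fit import *
for t in(3,1.5,0,-3,-6):
    n,x=tool(t)
    for H in(-3,0,46,150):
        q=r.solve_ik(SEAT+H*N-12.3*n,quat(-n,-x));print(t,H,None if q is None else np.round(q,2))
E
```

```text
3 -3 None
3 0 [ 0.43  0.3   2.17 -1.34  0.32 -1.39]
3 46 [ 0.46  0.21  2.17 -1.09  0.37 -1.63]
3 150 [ 0.56  0.01  2.13 -0.74  0.57 -1.96]
1.5 -3 [ 0.42  0.3   2.15 -1.22  0.31 -1.52]
1.5 0 [ 0.42  0.3   2.15 -1.2   0.31 -1.54]
1.5 46 [ 0.46  0.2   2.15 -0.98  0.38 -1.75]
1.5 150 [ 0.54  0.01  2.11 -0.68  0.59 -2.02]
0 -3 [ 0.41  0.3   2.13 -1.08  0.31 -1.67]
0 0 [ 0.42  0.3   2.14 -1.06  0.32 -1.68]
0 46 [ 0.45  0.21  2.13 -0.87  0.39 -1.86]
0 150 [ 0.53  0.01  2.09 -0.62  0.61 -2.09]
-3 -3 [ 0.4   0.3   2.1  -0.82  0.34 -1.93]
-3 0 [ 0.4   0.3   2.1  -0.81  0.34 -1.94]
-3 46 [ 0.43  0.21  2.1  -0.68  0.42 -2.06]
-3 150 [ 0.51  0.02  2.06 -0.51  0.65 -2.2 ]
-6 -3 [ 0.38  0.31  2.06 -0.62  0.38 -2.14]
-6 0 [ 0.39  0.3   2.06 -0.62  0.39 -2.15]
-6 46 [ 0.41  0.21  2.06 -0.53  0.47 -2.22]
-6 150 [ 0.49  0.03  2.02 -0.42  0.69 -2.3 ]
```

Use 0 deg tilt, which keeps the tool along the seat's z axis.

```bash
sed -i 's/N2,X2=tool(3)/N2,X2=tool(0)/' fit.py; python3 - <<'E'
from fit import *
r.goto([450,0,320],quat((0,0,-1),(1,0,0)))
r.goto(tcp(150),Q)
print('f150',r.current_force(),r.current_torque())
r.line_to(tcp(46),feed=100)
print('f46',r.current_force(),r.current_torque(),r.current_gripper_width()*91,r.current_time_s())
print(F.T@(r.current_tool_pos()-tcp(0)))
w=cam('wrist','pics/p1.png');d=cam('side','pics/p1s.png')
a=cv2.resize(d['pixels'][110:230,200:320],(390,390),interpolation=cv2.INTER_CUBIC)
cv2.imwrite('pics/p1c.png',np.hstack([cv2.resize(w['pixels'],(400,300)),a[:300]]))
L=(cloud(d).reshape(-1,3)-SEAT)@F
q=L[(abs(L[:,0])<14)&(abs(L[:,1])<110)&(abs(L[:,2]-46)<14)]
for lo,hi in((-100,-30),(30,100)):
    p=q[(q[:,1]>lo)&(q[:,1]<hi)];print(len(p),p.mean(0).round(1) if len(p) else'',p[:,1].min() if len(p) else'',p[:,1].max() if len(p) else '')
E
```

```text
f150 [ 0.15020488  0.40295816 -1.01351092] [0.21638298 0.38550946 0.06017495]
f46 [ 0.23787093  0.59553549 -2.05072917] [0.14334213 0.41150558 0.05921775] 16.70311645162172 16.8167
[ 0.26754512  0.13296563 46.26641465]
63 [  2.5 -69.   53.4] -91.16522639296177 -30.617911839939325
15 [ 5.6 77.3 52.8] 54.07637744018196 93.13964156994963
```

View pics/p1c.png

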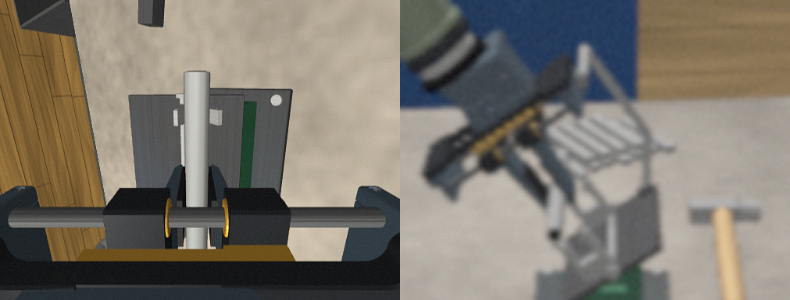

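The wrist view shows the tube at (197,75-245) lying between the jaw tips (178,115) and the prong (215,117), and nothing touches. Press it in.

```bash
python3 - <<'E'
from fit import *
f0=np.array(r.current_force())
for H in(30,24,18,12,6,3,0,-2):
    hit=r.line_to(tcp(H),feed=40,until_force=30)
    p=F.T@(r.current_tool_pos()-tcp(0))
    print(H,hit,p.round(2),(F.T@(np.array(r.current_force())-f0)).round(1),r.current_gripper_width(),round(r.current_time_s(),1))
    if hit: break
E
```

```text
30 False [-0.18 -0.11 29.7 ] [-0.3 -0.3 -0.2] 0.18674574315676873 17.5
24 False [-0.14 -0.1  23.81] [-0.2  0.1 -0. ] 0.1808773187638752 17.8
18 False [-0.81  0.03 17.83] [-3.6  0.8  0.4] 0.18780459874179214 18.1
12 False [-0.63 -0.2  11.7 ] [-2.8  0.  -2.4] 0.19062490917146102 18.4
6 False [-0.23 -0.3   5.57] [-2.9 -1.4 -6.3] 0.18417809293194043 18.7
3 False [1.07 0.36 3.14] [ 0.5 -0.8  0.7] 0.18386680505893263 18.9
0 False [ 0.29  0.08 -0.01] [-0.3  0.1  0.7] 0.1825886562341804 19.2
-2 False [ 0.39  0.1  -0.85] [-1.5 -0.8 14.1] 0.1877071219282282 19.4
```

It clicked past the jaw and bottomed at 14 N with H = -0.85. Release, back out along the normal and check.

```bash
python3 - <<'E'
from fit import *
r.line_to(tcp(-0.3),feed=20)
r.command_gripper(0.42);print(r.current_gripper_width(),r.current_force())
r.line_to(tcp(150),feed=120);print('f',r.current_force())
r.line_to(tcp(170,-35,-40));w=cam('wrist','pics/e1.png')
r.goto([450,0,320],quat((0,0,-1),(1,0,0)));d=cam('side','pics/e1s.png');s=cam('scene','pics/e1c.png')
cv2.imwrite('pics/e.png',np.hstack([cv2.resize(w['pixels'][60:300,130:380],(400,384)),cv2.resize(s['pixels'][150:320,260:430],(384,384),interpolation=cv2.INTER_CUBIC)]))
for nm,c in(('wrist',w),('side',d),('scene',s)):
    L=(cloud(c).reshape(-1,3)-SEAT)@F
    q=L[(abs(L[:,0])<13)&(abs(L[:,1])<110)&(L[:,2]>1)&(L[:,2]<13)]
    g=q[abs(q[:,1])<45]
    print(nm,len(q),'y',np.percentile(q[:,1],[1,99]).round(1),'mid x',np.median(g[:,0]).round(1),'top z',np.percentile(g[:,2],90).round(1))
    for lo,hi in((-90,-63),(-45,-15),(15,45),(63,90)):
        p=q[(q[:,1]>lo)&(q[:,1]<hi)];print('  ',lo,len(p),np.r_[p.mean(0),np.percentile(p[:,2],95)].round(1) if len(p)>3 else'')
    for sg in(-1,1):
        a=L[(abs(L[:,1]-sg*55)<7)&(abs(L[:,0]-8)<12)&(L[:,2]>14)&(L[:,2]<40)];print('  jaw',sg,a[:,0].min().round(1) if len(a) else '',a[a[:,2]>26][:,0].mean().round(1) if len(a) else '')
print(r.current_time_s())
E
```

```text
0.4193241389460945 [-1.08674168 -0.17185674 -0.52222646]
f [-0.75129283 -0.21457724  0.53037058]
wrist 1610 y [-88.3  71.6] mid x -3.1 top z 8.4
   -90 349 [ -1.5 -76.6   6.1   8.4]
   -45 347 [ -1.7 -30.3   6.2   8.5]
   15 211 [-4.2 29.5  6.7  8.8]
   63 73 [-3.8 68.9  6.6  8.5]
  jaw -1 5.3 15.3
  jaw 1  
side 111 y [-89.4  71. ] mid x 1.5 top z 11.6
   -90 33 [  0.6 -79.1   7.2  11.2]
   -45 7 [ -4.1 -35.5  10.4  12.4]
   15 18 [ 2.2 29.9  8.7 11.8]
   63 4 [-2.2 71.8 10.1 12.4]
  jaw -1 7.2 15.7
  jaw 1 6.2 13.6
scene 391 y [-86.6  90.4] mid x 5.1 top z 11.2
   -90 64 [  4.6 -76.1   7.   11.5]
   -45 80 [  4.3 -29.9   7.1  11.7]
   15 85 [ 4.9 30.1  7.2 11.9]
   63 46 [ 4.4 76.3  7.4 11.9]
  jaw -1 4.9 15.4
  jaw 1 10.3 16.2
24.0833
```

View pics/e.png

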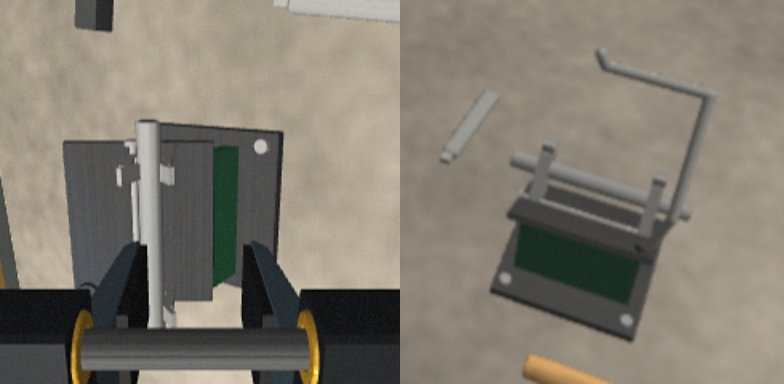

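The tube lies across both forks with its top at the seated height, level and centred (y from -88 to +90). The jaw arms are back over it and the robot is clear.

```bash
python3 -c "
from bench import r
print(r.close_job())"
```

```text
the job is handed in; nothing more can be done
None
```

The tube is in the fixture, home in both forks with the jaw back over it and sticking out about equally at both ends; I let go and handed the job in at about 24 s on the robot's clock, but no verdict came back.

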